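# Set the tablet on the leaning stand and drop its retaining bar

## Robot

A 6-joint arm with a two-finger parallel gripper is mounted at the origin on the work surface. World frame = base frame: x ahead of the robot, y to its left, z up, the work surface at z = 0. Lengths are in m, angles in rad, forces in N, time in s.
With the tool pointing down it reaches from about 0.35 to 0.975 m from the base axis. Payload 4.9 kg.
Tool frame: the origin (TCP) lies on the centre line of the jaws, within the pads' length; the fingertips stand 14 mm ahead of it and the grasp point (between the pads) lies 5 mm behind it; z points along the fingers, y is the line along which they close (so a half turn about z gives the same grasp; the last joint's range is limited). The gripper opens to 85 mm and grips with 20 to 120 N. Pads are 22 mm wide; open, the fingers measure 114 mm over their backs; the gripper's body (76 mm by 85 mm) begins 54 mm behind the grasp point. The pads swing forward as they close: fully open they stand 13 mm farther back than shut.
Start: joints at [1.028, 0.053, 1.613, -0, 1.476, -0.119], TCP at [0.257, 0.57, 0.245] pointing down, gripper open.
Joint ranges: [-3.01, 3.01], [-1.01, 2.22], [0.06, 2.58], [-1.02, 4.17], [0.09, 2.62], [-3.14, 3.14]. Speed limits (rad/s): [2.57, 2.57, 3.14, 3.14, 3.14, 3.14].

## Interface

Orientations are given as a unit quaternion [w, x, y, z].
In Python, from plant import * gives the robot as it stands.
- The arm moves only by the tool send_rows, never from a script. Its argument "steps" is a list of rows, each an object with "translation": the shift along the tool's x, y, z in cm, a list of three; "delta_rot": the turn, a rotation vector about the tool's x, y, z in rad, a list of three; "jaw": the finger opening in cm, from 0 to 8.54. In form: [{"translation": [dx, dy, dz], "delta_rot": [rx, ry, rz], "jaw": jaw}, ...]. A call has exactly 8 rows; each row is the pose to reach, as a shift and turn from the pose commanded when the call began, along the tool's axes at that moment; what a row does not reach only later rows make up. A row lasts 1/10 s, in which the tool goes at most 50 mm and 8.59 degrees, less where a joint would pass 70% of its speed; a pose out of reach is approached as far as the arm can. A call with a gripper value outside its range is refused whole. The fingers move at their own pace and stop on an object; the grip force is fixed at half the most. Time passes only in rows, so rows that repeat a pose let the fingers close, or fill a call up. It gives the time, the measured TCP pose, the force, the opening and the grip force at its end, in the units of the state.
- state(): the state, without advancing time (a new reading comes with each control period).
- grab_frame(name): name is "scene" or "side" or "wrist"; returns a dict with "pixels" (400x640x3 uint8, blue, green, red), "range_z" (400x640 float32, m along the optical axis (not along the pixel's ray), 0 where there is no reading), "fx", "fy", "cx", "cy" (pixels), "rvec" (rotation vector, rad) and "tvec" (3), from world to camera coordinates, as OpenCV has them. Camera axes: x right, y down, z forward; pixel columns grow to the right and rows downward; lengths in m; the calibration is good to about 2 mm. A picture is of the moment at which its call begins.
- job_done(): hands the job in; it is judged then, once.
The state is a dict: "time": time; "joint_pos": joint angles; "joint_vel": joint speeds; "joint_efforts": joint torques, N m; "tool_pos": TCP position; "tool_rot": TCP orientation; "contact_force": force on the tool from outside, world axes, zero at the start; "ft_torque": the same for the moment, N m; "gripper_width": opening from 0.0 (shut) to 1.0 (fully open); "grasp_force": force on a finger pad.
Only numpy, scipy, OpenCV 4.12 (cv2) and the standard library are available. Lean on these libraries where they do the work, as an engineer would, in place of code of your own. Each camera call takes 0.05 s, during which the arm holds its last target. There are 200 camera calls.

## Task

Take the tablet, the larger of the two upright slabs in the black dock, and stand it, centred sideways, in the middle one of the three grooves of the dark wooden stand, screen still facing away from the robot, so that it leans back against the steel rail at about 20 degrees and stays there by itself when let go. Then swing the stand's retaining bar up and over so that it drops into its keeper notch in front of the tablet. Leave the e-reader in its dock slot and the mug and phone where they are, and set the tablet down gently.

Things in the scene. Friction and masses are not known exactly. Their poses are not given: they have to be found in the camera images.
- tablet_center (a point): Centre of the tablet, a rigid slab 9 mm thick (its x), 135 mm wide (its y), 200 mm tall (its z), about 0.35 kg, aluminium back, dark screen on its +x face. At the start it stands upright, screen facing away from the robot, in one of the dock's two slots: either one. Its top edge is 100 mm above this point along its z.
- tablet_foot (a point): Middle of the tablet's lower 9 x 135 mm edge face: 100 mm below tablet_center along the tablet's z. Same axes.
- reader_center (a point): Centre of the e-reader, a smaller slab 9 mm thick (x), 108 mm wide (y), 155 mm tall (z), pale screen on its +x face, standing upright in the other dock slot. It stays there.
- dock: Black fixed desk dock; origin at the centre of its underside. Base plate 150 mm (x) by 170 mm (y), 10 mm thick. Two slots run along its y, centred at x = -35 and +35 mm, each 15 mm wide; slot floors 10 mm and wall tops 50 mm above the desk; the slot walls are 150 mm long and 10 mm thick.
- stand: Fixed dark wooden stand; origin: centre of its underside; +x its user's side (away from the robot), +y the robot's left. Base 170 (x) by 280 (y), 12 mm thick. Four ridges along y (8 thick, 8 high, 180 mm long) at x = -41, -11, +19, +49 mm bound three grooves 22 mm wide. Two 14 mm posts at x = -55, y = -80 and +80 mm carry the rail. Foot in the middle groove, back on the rail: lean 18 to 22 degrees.
- groove (a point): Centre of the middle groove's floor (stand frame x = +4, y = 0, z = 12 mm). Stand axes. The other two grooves lie 30 mm either side in x.
- rail (a point): Middle of the steel back rail's axis (stand frame x = -55, y = 0, z = 145 mm): a round bar of 6 mm radius, 190 mm long along the stand's y, against which the tablet's back leans.
- bar (a joint): Angle (rad) of the steel retaining bar, hinged at stand frame x = 22, y = +122, z = 46 mm about the stand's x. 0: level towards -y, in the keeper notch. 1.57: upright. 2.0: open stop, leaning out to +y; it rests there at the start. Section 12 x 12 mm, 262 mm from pivot to its 18 mm round end, 0.08 kg, gently damped: past upright it falls by itself into the notch, in 2 to 5 s.
- mug: Dark mug, 80 mm across, 95 mm tall, nearer the robot than the stand and dock; origin at the centre of its underside. Not to be disturbed.
- phone: Phone lying flat, 75 x 155 x 9 mm, beyond the stand and dock; origin under its centre. Not to be disturbed.
- keeper (a point): Middle of the keeper notch (stand frame x = 22, y = -120, z = 46 mm): a U-notch 17 mm wide between two dark steel cheeks 62 mm high, its flared lips reaching 73 mm. The bar's pivot fork, also 62 mm high, stands opposite at y = +122 mm. Stand axes.
- bar_end (a point): Point on the retaining bar's centre line near its free end, 225 mm from the pivot, the place to push or take it; at the start it is the outermost, highest part of the stand. Its y axis points along the bar towards the pivot.
Things that resemble listed ones, but are neither listed nor needed, are in the scene too. What is shaped like the part that bears tablet_center but red is not meant.

How it is judged:
On the way, in this order (a step that is already met when the one before it is completed fails the run):
1. the tablet leans by itself, let go, in the middle groove against the rail (x of tablet_foot in the frame of groove between -0.014 and 0.014 m and y of tablet_foot in the frame of groove between -0.035 and 0.035 m and z of tablet_foot in the frame of groove below 0.006 m and angle between tablet_center's own z axis and vertical between 0.262 and 0.436 rad and angle between tablet_center's own x axis and vertical below 1.309 rad and contact force between tablet and stand above 0.3 N and contact force between the fingers and tablet below 0.1 N), for 0.3 s.
2. the bar lies in its keeper notch (value of joint bar below 0.06 rad), for 0.2 s.
At the end, for the whole second after the job is handed in: The tablet stands at rest on the middle groove's floor (foot within 14 mm of its centre line, 35 mm of its middle sideways), right way up, screen away from the robot, leaning back 15 to 25 degrees on the rail; the bar lies in its keeper notch (joint below 0.06 rad) (x of tablet_foot in the frame of groove between -0.014 and 0.014 m and y of tablet_foot in the frame of groove between -0.035 and 0.035 m and z of tablet_foot in the frame of groove below 0.006 m and angle between tablet_center's own z axis and vertical between 0.262 and 0.436 rad and angle between tablet_center's own x axis and vertical below 1.309 rad and contact force between tablet and stand above 0.3 N and value of joint bar below 0.06 rad and linear speed of tablet below 0.02 m/s and angular speed of tablet below 0.1 rad/s); the robot touches nothing.
It fails at once if the e-reader is taken out, shifted over 20 mm or tipped (distance of reader_center from where it was at the start of the episode above 0.02 m or angle between reader_center's own z axis and vertical above 0.3 rad).
It fails at once if the mug or phone is shifted by over 25 mm (distance of any of mug, phone from where it was at the start of the episode above 0.025 m).
It fails at once if the tablet is banged onto the stand (over 60 N) (contact force between tablet and stand above 60 N).
It also fails if it takes over 61 s, if anything falls off the work surface, if the arm or the gripper's body presses on something with over 40 N, if the wrist force passes 120 N, or if a joint passes its speed limit or range.

## Working session

There is one attempt and no reset: what is moved stays moved. The work goes in short steps, Python scripts to look and compute and a tool call to move; the robot and the scene stay as the last step left them, time stands still between calls to the robot, and variables do not carry over. Pictures are saved under pics/ and viewed, at most 10 in all, crops included, and the job is handed in when it is done.

Besides the shell and the picture viewer there is one more tool, called as a command line: name --argument value ..., lists and objects as JSON in quotes. send_rows: Moves the arm, as the interface text tells. Its arguments: {"type":"object","properties":{"steps":{"type":"array","items":{"type":"object","properties":{"translation":{"type":"array","items":{"type":"number"}},"delta_rot":{"type":"array","items":{"type":"number"}},"jaw":{"type":"number"}}}}},"required":["steps"]}

```bash
mkdir -p pics; ls
cat > h.py <<'E'
from plant import *
import numpy as np, cv2
from scipy.spatial.transform import Rotation as R
def cloud(f):
    z=f["range_z"]; v,u=np.indices(z.shape)
    c=np.stack([(u-f["cx"])/f["fx"]*z,(v-f["cy"])/f["fy"]*z,z],-1)
    M=R.from_rotvec(np.ravel(f["rvec"])).as_matrix()
    P=(c-np.ravel(f["tvec"]))@M
    P[z<=0]=np.nan
    return P
def tool():
    s=state(); w,x,y,z=s["tool_rot"]; return np.array(s["tool_pos"]),R.from_quat([x,y,z,w])
E
python3 - <<'E'
from h import *
s=state(); print(s)
fs={n:grab_frame(n) for n in("scene","side")}
for n,f in fs.items():
    cv2.imwrite(f"pics/{n}0.png",f["pixels"]); np.save(f"{n}0.npy",cloud(f)); 
    M=R.from_rotvec(np.ravel(f["rvec"])).as_matrix(); print(n,-M.T@np.ravel(f["tvec"]),M[2], (f["range_z"]>0).mean())
E
```

```text
pics
{'time': 0.0, 'joint_pos': array([ 1.02799237e+00,  5.33364786e-02,  1.61433716e+00, -8.63752262e-06,
        1.47601120e+00, -1.18995568e-01]), 'joint_vel': array([ 4.48849392e-05, -1.15002042e-04, -5.38809868e-04, -8.66245702e-05,
       -8.64755440e-04,  6.22992681e-04]), 'joint_efforts': array([-3.81518585e-04, -3.93687594e+01, -3.70175278e+01, -1.77546635e-04,
        7.20072974e-03,  4.34122242e-06]), 'tool_pos': array([0.25670066, 0.56917523, 0.24404985]), 'tool_rot': array([-3.35803882e-04,  2.10321362e-01,  9.77631746e-01, -9.90740034e-04]), 'contact_force': array([ 0.32251269, -0.17239675,  0.31536522]), 'ft_torque': array([-0.01757185,  0.03372537,  0.07410324]), 'grasp_force': 0.0, 'gripper_width': 0.9997185332691161}
scene [0.96665454 0.03901109 0.83729855] [-0.5645661  -0.05558728 -0.82351392] 0.9957421875
side [ 0.43773289 -0.94933479  1.06702201] [ 0.02386379  0.69957263 -0.71416291] 0.99594140625
```

View pics/scene0.png

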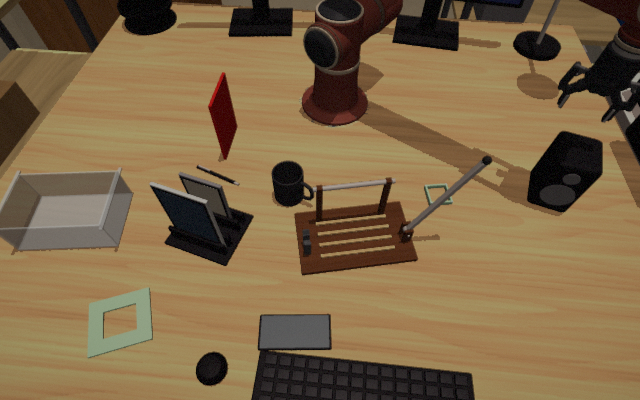

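View pics/side0.png

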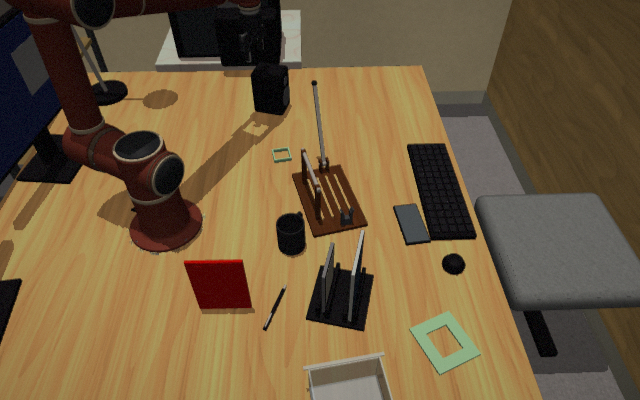

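Scene view: tablet in the dock's far slot (~190,215), reader behind it (~205,195), dock (~210,235), stand (~355,235) with rail (355,186), bar from hinge (407,232) to its end (487,160), mug (288,183), phone (295,332). The side view agrees: tablet at (357,275), reader (327,268), stand (328,198).

Run:
```python
from h import *
np.set_printoptions(precision=4,suppress=True)
for n in("scene","side"):
    P=np.load(f"{n}0.npy"); I=cv2.imread(f"pics/{n}0.png")
    pick={"scene":{"tab":(190,215),"stand":(355,250),"rail":(355,186),"barend":(480,167),"barball":(487,160),"mug":(288,165),"phone":(295,332),"dock":(215,250)},
          "side":{"tab":(357,275),"reader":(327,268),"rail":(312,185),"barball":(314,83),"bar":(318,115),"phone":(412,223)}}[n]
    print(n,{k:P[v[1],v[0]].round(3).tolist() for k,v in pick.items()})
    # regions by colour/height
    if n=="scene":
        ok=np.isfinite(P[...,0])
        u,v=np.meshgrid(np.arange(640),np.arange(400))
        m=ok&(u>150)&(u<235)&(v>175)&(v<250)&(P[...,2]>.07)
        X=P[m]; 
        # tablet screen: dominant vertical plane
        best=None;rng=np.random.default_rng(0)
        for _ in range(300):
            a,b=X[rng.choice(len(X),2,False),:2]; d=b-a
            L=np.hypot(*d)
            if L<.03: continue
            nn=np.array([-d[1],d[0]])/L; s=np.abs((X[:,:2]-a)@nn)<.003
            if best is None or s.sum()>best.sum(): best=s
        T=X[best]; c=T.mean(0); U,S,V=np.linalg.svd(T-c,full_matrices=False); nrm=V[2]*np.sign(V[2][0])
        yd=np.cross([0,0,1],nrm); yd/=np.linalg.norm(yd); t=(T-c)@yd
        lo,hi=np.percentile(t,[.5,99.5])
        print("tablet n",nrm,"yaw",np.degrees(np.arctan2(nrm[1],nrm[0])),"w",hi-lo,"screen mid",c+yd*(lo+hi)/2,"ztop",np.percentile(T[:,2],99.5),len(T), S/len(T)**.5)
        top=P[(ok)&(u>150)&(u<235)&(v>170)&(v<260)&(P[...,2]>.2)]
        # wood base: brown, z .008-.016
        hsv=cv2.cvtColor(I,cv2.COLOR_BGR2HSV)
        m=ok&(u>285)&(u<425)&(v>190)&(v<280)&(P[...,2]>.006)&(P[...,2]<.016)
        r=cv2.minAreaRect((P[m][:,:2]*1000).astype(np.float32)); print("standbase",r,m.sum())
        m=ok&(u>155)&(u<260)&(v>180)&(v<270)&(P[...,2]>.006)&(P[...,2]<.013)
        r=cv2.minAreaRect((P[m][:,:2]*1000).astype(np.float32)); print("dockbase",r,m.sum())
        m=ok&(u>300)&(u<405)&(v>170)&(v<200)&(P[...,2]>.143)
        r=cv2.fitLine((P[m]).astype(np.float32),cv2.DIST_HUBER,0,.01,.01).ravel(); q=P[m]
        print("rail",r,m.sum(),q.min(0),q.max(0))
        m=ok&(u>415)&(u<480)&(v>150)&(v<235)&(P[...,2]>.06)
        r=cv2.fitLine((P[m]).astype(np.float32),cv2.DIST_HUBER,0,.01,.01).ravel(); print("bar",r,P[m].max(0),P[m].min(0))
```

```text
scene {'tab': [0.554, -0.279, 0.134], 'stand': [0.541, 0.091, 0.018], 'rail': [0.446, 0.076, 0.146], 'barend': [0.471, 0.306, 0.272], 'barball': [0.467, 0.313, 0.29], 'mug': [0.345, -0.096, 0.078], 'phone': [0.745, -0.027, 0.01], 'dock': [0.575, -0.244, 0.017]}
tablet n [ 0.967  -0.2546  0.0079] yaw -14.748293722078786 w 0.13290738768886223 screen mid [ 0.5507 -0.2863  0.1492] ztop 0.21199906829440848 1686 [0.042  0.0393 0.0009]
standbase ((472.4244079589844, 71.03437805175781), (223.87010192871094, 298.1184997558594), 13.585801124572754) 5393
dockbase ((474.9320068359375, -264.6969299316406), (170.77517700195312, 230.4169921875), 74.89778137207031) 1106
rail [-0.2379  0.9713 -0.0009  0.4441  0.0728  0.1491] 436 [ 0.4161 -0.0184  0.143 ] [0.4693 0.1665 0.1542]
bar [-0.1154  0.3964  0.9108  0.4762  0.2698  0.1897] [0.4905 0.3094 0.2745] [0.4588 0.2228 0.0727]
side {'tab': [0.546, -0.307, 0.14], 'reader': [0.475, -0.298, 0.161], 'rail': [0.448, 0.137, 0.014], 'barball': [0.462, 0.309, 0.285], 'bar': [0.473, 0.272, 0.191], 'phone': [0.745, -0.031, 0.005]}
```

Run:
```python
from h import *
np.set_printoptions(precision=4,suppress=True)
for n,box in(("scene",(285,425,195,280)),("side",(285,375,150,240))):
    P=np.load(f"{n}0.npy"); I=cv2.imread(f"pics/{n}0.png")
    v,u=np.indices(I.shape[:2])
    b=(u>box[0])&(u<box[1])&(v>box[2])&(v<box[3])&np.isfinite(P[...,0])
    yaw=np.radians(13.76); ex=np.array([np.cos(yaw),np.sin(yaw)]); ey=np.array([-ex[1],ex[0]])
    B=I.astype(int); brown=(B.sum(-1)<220)&(B[...,2]>1.5*B[...,0])
    m=b&brown&(np.abs(P[...,2]-.012)<.005)
    m=cv2.morphologyEx(m.astype(np.uint8),cv2.MORPH_OPEN,np.ones((3,3)))>0
    r=cv2.minAreaRect((P[m][:,:2]*1000).astype(np.float32)); print(n,"base",r,m.sum())
    x,y=P[...,:2]@ex,P[...,:2]@ey
    print(" ex",np.percentile(x[m],[.3,99.7]),"ey",np.percentile(y[m],[.3,99.7]))
    # ridges: pale
    pale=b&(B.sum(-1)>330)&(P[...,2]>.014)&(P[...,2]<.026)
    k,l,st,ce=cv2.connectedComponentsWithStats(pale.astype(np.uint8))
    for i in range(1,k):
        if st[i,4]>40:
            q=l==i; print(" ridge",st[i],"x",np.median(x[q]),"y",np.percentile(y[q],[1,99]).round(4),"z",np.median(P[q][:,2]), "slope",np.degrees(np.arctan(-np.polyfit(y[q],x[q],1)[0])))
    # rail
    m=b&0 if False else (u>box[0])&(u<box[1])&(v>box[2]-30)&(v<box[3])&(P[...,2]>.138)&(P[...,2]<.158)&(x>.40)&(x<.5)&(y>-.15)&(y<.1)
    print(" rail x",np.median(x[m]),"y",np.percentile(y[m],[1,99]),"z",np.percentile(P[m][:,2],[5,50,95]),m.sum())
```

```text
scene base ((496.39862060546875, 85.8209228515625), (169.92095947265625, 279.0920715332031), 13.613992691040039) 5116
 ex [0.4194 0.5868] ey [-0.1737  0.1026]
 ridge [316 214  70  11 151] x 0.4610941344982308 y [-0.1227  0.0535] z 0.019826635114618758 slope -0.18750082059143156
 ridge [318 224  71  11 160] x 0.4907527092153591 y [-0.1208  0.0537] z 0.019666716277268702 slope -0.049909067979849564
 ridge [319 235  73  11 171] x 0.5207135583970104 y [-0.1218  0.0514] z 0.019779864500196604 slope -0.1970654099455678
 ridge [321 246  74  11 184] x 0.5505727243489424 y [-0.123   0.0529] z 0.019914197602977374 slope -0.2551128743546027
 rail x 0.44971628307375777 y [-0.1269  0.0588] z [0.142  0.1493 0.1522] 472
side base ((495.35809326171875, 83.45417785644531), (169.40565490722656, 279.79632568359375), 13.588634490966797) 1766
 ex [0.417  0.5845] ey [-0.1754  0.0995]
 ridge [334 174  16  35  68] x 0.5504911053144012 y [-0.1034  0.0523] z 0.018463441907086292 slope -0.3277308530469453
 ridge [325 176  15  33  66] x 0.5203160864726402 y [-0.0968  0.0505] z 0.018118358289853757 slope -0.27657688416727894
 ridge [321 187  13  29  59] x 0.4907942349244201 y [-0.1231  0.0027] z 0.018158456239950802 slope -0.16671619467839052
 rail x 0.4453254080411655 y [-0.1316  0.0561] z [0.1422 0.148  0.1518] 199
```

send_rows --steps '[{"translation": [0,0,-3],"delta_rot": [0,0,0],"jaw": 5},{"translation": [0,0,-6],"delta_rot": [0,0,0],"jaw": 5},{"translation": [0,0,-10],"delta_rot": [0,0,0],"jaw": 5},{"translation": [0,0,-13],"delta_rot": [0,0,0],"jaw": 5},{"translation": [0,0,-13],"delta_rot": [0,0,0],"jaw": 5},{"translation": [0,0,-13],"delta_rot": [0,0,0],"jaw": 5},{"translation": [0,0,-13],"delta_rot": [0,0,0],"jaw": 5},{"translation": [0,0,-13],"delta_rot": [0,0,0],"jaw": 5}]'

```text
time: 0.9
tool_pos: [0.2567, 0.5692, 0.3727]
tool_rot: [-0.001, 0.21, 0.978, -0.002]
contact_force: [-0.1, 0.2, -0.7]
gripper_width: 0.585
grasp_force: 0.0
```

```bash
cat >> h.py <<'E'
O=np.array([.4958,.0848,0]); YS=13.6
def S(x,y,z): # stand frame mm -> world
    a=np.radians(YS); return O+np.array([x*np.cos(a)-y*np.sin(a),x*np.sin(a)+y*np.cos(a),z])/1000
def orient(yaw,lean=0): # tool y at yaw deg, tool z = down leaned outwards
    return R.from_euler('z',yaw,degrees=True)*R.from_euler('y',-lean,degrees=True)*R.from_matrix(np.array([[0,1,0],[1,0,0],[0,0,-1]]).T)
def move(p,r):
    t,q=tool(); print("translation cm",(q.inv().apply(np.asarray(p)-t)*100).round(2).tolist(),"rot",(q.inv()*r).as_rotvec().round(4).tolist())
E
python3 - <<'E'
from h import *
print(orient(13.6,20).as_matrix().round(2))
move([.5464,-.2852,.33],orient(-14.75))
E
```

```text
[[-0.24  0.91  0.33]
 [ 0.97  0.22  0.08]
 [ 0.    0.34 -0.94]]
translation cm [-61.55, -65.94, 4.5] rot [-0.0037, 0.0024, 1.4044]
```

send_rows --steps '[{"translation": [-3,-3.2,0],"delta_rot": [0,0,0.07],"jaw": 5},{"translation": [-6,-6.4,0],"delta_rot": [0,0,0.14],"jaw": 5},{"translation": [-9,-9.6,0],"delta_rot": [0,0,0.21],"jaw": 5},{"translation": [-12,-12.8,0],"delta_rot": [0,0,0.28],"jaw": 5},{"translation": [-15,-16,0],"delta_rot": [0,0,0.35],"jaw": 5},{"translation": [-18,-19.2,0],"delta_rot": [0,0,0.42],"jaw": 5},{"translation": [-21,-22.4,0],"delta_rot": [0,0,0.49],"jaw": 5},{"translation": [-24,-25.6,0],"delta_rot": [0,0,0.56],"jaw": 5}]'

```text
time: 1.7
tool_pos: [0.3703, 0.2359, 0.3739]
tool_rot: [-0.001, 0.473, 0.881, -0.001]
contact_force: [0.7, -0.7, -0.1]
gripper_width: 0.585
grasp_force: 0.0
```

```bash
python3 -c "
from h import *
move([.5464,-.2852,.33],orient(-14.75))"
```

```text
translation cm [-53.17, -14.07, 4.4] rot [-0.0018, 0.0005, 0.842]
```

send_rows --steps '[{"translation": [-3.5,-0.9,0],"delta_rot": [0,0,0.06],"jaw": 5},{"translation": [-7,-1.8,0],"delta_rot": [0,0,0.12],"jaw": 5},{"translation": [-10.5,-2.8,0],"delta_rot": [0,0,0.18],"jaw": 5},{"translation": [-14,-3.7,0],"delta_rot": [0,0,0.24],"jaw": 5},{"translation": [-17.5,-4.6,0],"delta_rot": [0,0,0.3],"jaw": 5},{"translation": [-21,-5.5,0],"delta_rot": [0,0,0.36],"jaw": 5},{"translation": [-24.5,-6.5,0],"delta_rot": [0,0,0.42],"jaw": 5},{"translation": [-28,-7.4,0],"delta_rot": [0,0,0.48],"jaw": 5}]'

```text
time: 2.5
tool_pos: [0.4638, -0.0379, 0.3739]
tool_rot: [-0.001, 0.669, 0.743, -0.0]
contact_force: [-0.5, 0.6, -0.7]
gripper_width: 0.586
grasp_force: 0.0
```

```bash
python3 -c "
from h import *
move([.5464,-.2852,.33],orient(-14.75))"
```

```text
translation cm [-25.45, 5.65, 4.36] rot [-0.0019, -0.0004, 0.3616]
```

send_rows --steps '[{"translation": [-4,0.9,0],"delta_rot": [0,0,0.06],"jaw": 5},{"translation": [-8,1.8,0],"delta_rot": [0,0,0.12],"jaw": 5},{"translation": [-12,2.7,1],"delta_rot": [0,0,0.18],"jaw": 5},{"translation": [-16,3.5,2],"delta_rot": [0,0,0.24],"jaw": 5},{"translation": [-20,4.4,3],"delta_rot": [0,0,0.3],"jaw": 5},{"translation": [-23,5.1,4],"delta_rot": [0,0,0.34],"jaw": 5},{"translation": [-25.1,5.6,4.4],"delta_rot": [0,0,0.362],"jaw": 5},{"translation": [-25.1,5.6,4.4],"delta_rot": [0,0,0.362],"jaw": 5}]'

```text
time: 3.3
tool_pos: [0.5458, -0.2818, 0.3277]
tool_rot: [-0.002, 0.792, 0.61, -0.001]
contact_force: [-0.6, 0.4, -0.7]
gripper_width: 0.583
grasp_force: 0.0
```

Run:
```python
from h import *
np.set_printoptions(precision=4,suppress=True)
move([.5464,-.2852,.33],orient(-14.75))
f=grab_frame("wrist"); P=cloud(f); cv2.imwrite("pics/w1.png",f["pixels"])
n=np.array([np.cos(np.radians(-14.75)),np.sin(np.radians(-14.75))]); t=np.array([-n[1],n[0]])
m=(np.abs(P[...,2]-.21)<.006)&(np.abs(P[...,0]-.545)<.06)&(np.abs(P[...,1]+.285)<.1)
q=P[m]; print(m.sum(),q.mean(0),cv2.minAreaRect((q[:,:2]*1000).astype(np.float32)))
```

```text
translation cm [-0.31, 0.14, -0.23] rot [-0.0052, -0.0014, -0.0004]
1424 [ 0.5469 -0.2831  0.2106] ((545.99169921875, -287.57977294921875), (132.90704345703125, 8.600698471069336), 75.11333465576172)
```

View pics/w1.png

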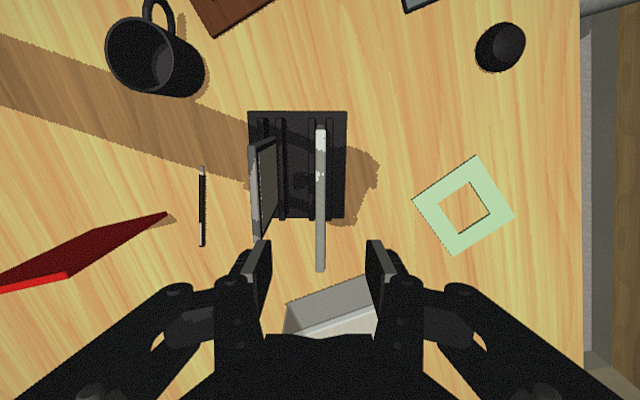

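Wrist view: the tablet's top edge runs from (321,125) to (320,270), midway between the open fingers (265 and 375); the reader is at (262,190), clear of the left finger.

send_rows --steps '[{"translation": [-0.4,0.1,2],"delta_rot": [-0.004,-0.001,0],"jaw": 5},{"translation": [-0.4,0.1,5],"delta_rot": [-0.004,-0.001,0],"jaw": 5},{"translation": [-0.4,0.1,8],"delta_rot": [-0.004,-0.001,0],"jaw": 5},{"translation": [-0.4,0.1,10.5],"delta_rot": [-0.004,-0.001,0],"jaw": 5},{"translation": [-0.4,0.1,12.5],"delta_rot": [-0.004,-0.001,0],"jaw": 5},{"translation": [-0.4,0.1,13.8],"delta_rot": [-0.004,-0.001,0],"jaw": 5},{"translation": [-0.4,0.1,14.3],"delta_rot": [-0.004,-0.001,0],"jaw": 5},{"translation": [-0.4,0.1,14.3],"delta_rot": [-0.004,-0.001,0],"jaw": 5}]'

```text
time: 4.15
tool_pos: [0.5463, -0.2836, 0.1882]
tool_rot: [0.002, 0.791, 0.612, 0.001]
contact_force: [0.4, -0.5, -0.4]
gripper_width: 0.584
grasp_force: 0.0
```

send_rows --steps '[{"translation": [0,0,0],"delta_rot": [0,0,0],"jaw": 3},{"translation": [0,0,0],"delta_rot": [0,0,0],"jaw": 2},{"translation": [0,0,0],"delta_rot": [0,0,0],"jaw": 1.2},{"translation": [0,0,0],"delta_rot": [0,0,0],"jaw": 0.8},{"translation": [0,0,0],"delta_rot": [0,0,0],"jaw": 0},{"translation": [0,0,0],"delta_rot": [0,0,0],"jaw": 0},{"translation": [0,0,0],"delta_rot": [0,0,0],"jaw": 0},{"translation": [0,0,0],"delta_rot": [0,0,0],"jaw": 0}]'

```text
time: 4.95
tool_pos: [0.5469, -0.2845, 0.1895]
tool_rot: [0.003, 0.791, 0.611, 0.001]
contact_force: [0.3, -0.2, 6.2]
gripper_width: 0.094
grasp_force: 59.4
```

send_rows --steps '[{"translation": [0,0,-0.5],"delta_rot": [0,0,0],"jaw": 0},{"translation": [0,0,-1.5],"delta_rot": [0,0,0],"jaw": 0},{"translation": [0,0,-3],"delta_rot": [0,0,0],"jaw": 0},{"translation": [0,0,-5.5],"delta_rot": [0,0,0],"jaw": 0},{"translation": [0,0,-8],"delta_rot": [0,0,0],"jaw": 0},{"translation": [0,0,-11],"delta_rot": [0,0,0],"jaw": 0},{"translation": [0,0,-13.5],"delta_rot": [0,0,0],"jaw": 0},{"translation": [0,0,-14],"delta_rot": [0,0,0],"jaw": 0}]'

```text
time: 5.75
tool_pos: [0.5471, -0.2847, 0.3338]
tool_rot: [0.006, 0.791, 0.611, 0.002]
contact_force: [-0.2, -1.4, -2.7]
gripper_width: 0.098
grasp_force: 58.5
```

Run:
```python
from h import *
np.set_printoptions(precision=4,suppress=True)
f=grab_frame("wrist"); P=cloud(f); t,q=tool()
c=q.inv().apply((P-t).reshape(-1,3)).reshape(P.shape)*1000 # tool frame mm
m=(np.abs(c[...,1])<8)&(np.abs(c[...,2]+20)<12)&(np.abs(c[...,0])<90)
Q=c[m]; print("top edge tool frame", m.sum(),np.percentile(Q,[1,50,99],axis=0), cv2.minAreaRect(Q[:,:2].astype(np.float32)))
z=state(); print(z["tool_pos"],z["contact_force"],z["grasp_force"])
f=grab_frame("scene"); P=cloud(f); cv2.imwrite("pics/s1.png",f["pixels"])
c=q.inv().apply((P-t).reshape(-1,3)).reshape(P.shape)*1000
m=(np.abs(c[...,0])<80)&(np.abs(c[...,1])<12)&(c[...,2]>25)&(c[...,2]<200)
Q=c[m]; print("screen tool frame",m.sum(),np.percentile(Q,[.5,50,99.5],axis=0))
n=np.linalg.svd(Q-Q.mean(0),full_matrices=False)[2][2]; print("normal",n, "offset at z=80:", Q.mean(0))
# edges tilt
for z0 in (40,170):
    s=Q[np.abs(Q[:,2]-z0)<10]; print(z0,np.percentile(s[:,0],[1,99]))
```

```text
top edge tool frame 5275 [[-25.1931  -7.1255 -28.75  ]
 [ 18.552    0.6977 -22.8007]
 [ 62.8978   7.1272 -12.4337]] ((17.94780921936035, 0.19803714752197266), (90.92015838623047, 15.968417167663574), 1.3557709455490112)
[ 0.5468 -0.2845  0.3323] [ 0.0342 -0.5504 -2.2854] 58.49234461784363
screen tool frame 2391 [[-67.8728  -3.2713  25.3936]
 [  5.707    4.7727  91.4136]
 [ 66.1293   6.3165 176.0288]]
normal [0.0099 0.9999 0.0019] offset at z=80: [ 4.798   4.5092 94.491 ]
40 [-65.8135  65.7117]
170 [-66.4155  65.5687]
```

```bash
cat >> h.py <<'E'
L=179.5
def place(x,z,lean,y=0): # foot target in stand mm
    a=np.radians(lean); p=S(x-L*np.sin(a),y,z+L*np.cos(a)); move(p,orient(YS,lean))
def foot():
    t,q=tool(); d=q.apply([0,0,1]); p=t+d*L/1000-O
    print("foot in stand mm",(R.from_euler('z',-YS,degrees=True).apply(p)*1000).round(1),"lean",np.degrees(np.arcsin(R.from_euler('z',-YS,degrees=True).apply(d)[0])).round(2))
E
python3 -c "
from h import *
place(30,130,0)"
```

```text
translation cm [35.85, -11.55, 1.89] rot [0.0059, 0.0034, -0.4924]
```

send_rows --steps '[{"translation": [1,-0.3,0],"delta_rot": [0,0,-0.02],"jaw": 0},{"translation": [3,-1,0],"delta_rot": [0,0,-0.05],"jaw": 0},{"translation": [6,-1.9,0],"delta_rot": [0,0,-0.09],"jaw": 0},{"translation": [9,-2.9,0],"delta_rot": [0,0,-0.13],"jaw": 0},{"translation": [12,-3.9,0],"delta_rot": [0,0,-0.17],"jaw": 0},{"translation": [15,-4.8,0.5],"delta_rot": [0,0,-0.21],"jaw": 0},{"translation": [18,-5.8,0.5],"delta_rot": [0,0,-0.25],"jaw": 0},{"translation": [21,-6.8,1],"delta_rot": [0,0,-0.29],"jaw": 0}]'

```text
time: 6.65
tool_pos: [0.532, -0.0606, 0.3167]
tool_rot: [0.001, 0.693, 0.721, 0.0]
contact_force: [0.0, -0.8, -3.5]
gripper_width: 0.1
grasp_force: 58.5
```

```bash
python3 -c "
from h import *
place(30,130,0)"
```

```text
translation cm [15.26, -0.11, 0.7] rot [0.0021, 0.0013, -0.1984]
```

send_rows --steps '[{"translation": [3,0,0],"delta_rot": [0,0,-0.04],"jaw": 0},{"translation": [6,0,0],"delta_rot": [0,0,-0.08],"jaw": 0},{"translation": [9,0,0],"delta_rot": [0,0,-0.12],"jaw": 0},{"translation": [12,0,0],"delta_rot": [0,0,-0.16],"jaw": 0},{"translation": [14,0,0],"delta_rot": [0,0,-0.19],"jaw": 0},{"translation": [15,-0.1,0],"delta_rot": [0,0,-0.198],"jaw": 0},{"translation": [15,-0.1,0],"delta_rot": [0,0,-0.198],"jaw": 0},{"translation": [15,-0.1,0],"delta_rot": [0,0,-0.198],"jaw": 0}]'

```text
time: 7.45
tool_pos: [0.5264, 0.0862, 0.3169]
tool_rot: [0.002, 0.62, 0.785, -0.0]
contact_force: [0.5, -0.5, -3.5]
gripper_width: 0.094
grasp_force: 58.5
```

```bash
python3 -c "
from h import *
foot(); place(12,70,17); place(8,40,17)"
```

```text
foot in stand mm [ 30.4  -6.4 137.4] lean 0.11
translation cm [0.57, -7.07, 7.5] rot [-0.2948, 0.0037, -0.0036]
translation cm [0.58, -7.47, 10.5] rot [-0.2948, 0.0037, -0.0036]
```

send_rows --steps '[{"translation": [0.3,-1,0.6],"delta_rot": [-0.05,0,0],"jaw": 0},{"translation": [0.5,-2,1.5],"delta_rot": [-0.1,0.001,0],"jaw": 0},{"translation": [0.5,-3,3],"delta_rot": [-0.15,0.002,0],"jaw": 0},{"translation": [0.5,-4,4.5],"delta_rot": [-0.2,0.003,-0.001],"jaw": 0},{"translation": [0.5,-5.2,6],"delta_rot": [-0.24,0.004,-0.002],"jaw": 0},{"translation": [0.5,-6.4,7.2],"delta_rot": [-0.28,0.004,-0.003],"jaw": 0},{"translation": [0.5,-7.1,7.5],"delta_rot": [-0.295,0.004,-0.004],"jaw": 0},{"translation": [0.5,-7.1,7.5],"delta_rot": [-0.295,0.004,-0.004],"jaw": 0}]'

```text
time: 8.25
tool_pos: [0.4554, 0.0735, 0.2407]
tool_rot: [0.091, 0.613, 0.777, 0.116]
contact_force: [1.2, 0.1, -3.3]
gripper_width: 0.095
grasp_force: 58.8
```

Run:
```python
from h import *
np.set_printoptions(precision=4,suppress=True)
foot()
f=grab_frame("scene"); P=cloud(f); cv2.imwrite("pics/s2.png",f["pixels"][120:300,220:520])
p=(R.from_euler('z',-YS,degrees=True).apply((P-O).reshape(-1,3))*1000).reshape(P.shape)
t,q=tool(); c=q.inv().apply((P-t).reshape(-1,3)).reshape(P.shape)*1000
m=(np.abs(c[...,0])<80)&(np.abs(c[...,1])<12)&(c[...,2]>25)&(c[...,2]<190)
print("tool",np.percentile(c[m],[.5,50,99.5],axis=0)); Q=p[m]
n=np.linalg.svd(Q-Q.mean(0),full_matrices=False)[2][2]; n*=np.sign(n[0]); print("lean",np.degrees(np.arctan2(n[2],n[0])),"yaw",np.degrees(np.arctan2(n[1],n[0])))
low=Q[np.argsort(Q[:,2])[:100]]; print("low edge",low.mean(0),"y",np.percentile(Q[:,1],[.5,99.5]))
place(6,30,18); place(5,16,18.5)
```

```text
foot in stand mm [10.4 -1.5 69. ] lean 16.94
tool [[-69.5332   0.5293  25.6784]
 [ -3.7849   3.9183  95.1981]
 [ 64.1098   6.7199 178.3719]]
lean 16.82661648086057 yaw -0.3031992392471589
low edge [13.6187 -3.3594 74.1726] y [-71.089   62.5449]
translation cm [0.15, -2.03, 3.68] rot [-0.0168, 0.0002, -0.0018]
translation cm [0.15, -2.69, 5.0] rot [-0.0255, 0.0002, -0.0018]
```

View pics/s2.png

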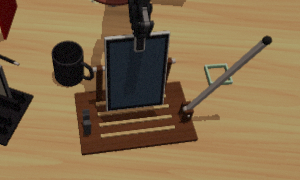

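Crop: the tablet hangs above the grooves, in front of the rail, screen towards the camera, gripper at its top (~140,30); bar still open at right.

send_rows --steps '[{"translation": [0.2,-0.5,1],"delta_rot": [-0.005,0,0],"jaw": 0},{"translation": [0.4,-1,2],"delta_rot": [-0.01,0,0],"jaw": 0},{"translation": [0.4,-1.5,2.9],"delta_rot": [-0.015,0,0],"jaw": 0},{"translation": [0.4,-2,3.6],"delta_rot": [-0.02,0,-0.001],"jaw": 0},{"translation": [0.4,-2.3,4.2],"delta_rot": [-0.022,0,-0.002],"jaw": 0},{"translation": [0.4,-2.5,4.6],"delta_rot": [-0.025,0,-0.002],"jaw": 0},{"translation": [0.4,-2.6,4.8],"delta_rot": [-0.026,0,-0.002],"jaw": 0},{"translation": [0.4,-2.6,4.8],"delta_rot": [-0.026,0,-0.002],"jaw": 0}]'

```text
time: 9.1
tool_pos: [0.4454, 0.076, 0.1886]
tool_rot: [0.1, 0.61, 0.776, 0.127]
contact_force: [0.4, -0.9, -2.8]
gripper_width: 0.094
grasp_force: 58.7
```

Run:
```python
from h import *
foot();print(state()["contact_force"]); place(4,14.5,19.5)
```

```text
foot in stand mm [ 6.1  3.4 18.4] lean 18.56
[ 0.42023116 -0.94869066 -2.78238411]
translation cm [-0.33, -0.62, 0.31] rot [-0.0164, -0.0006, 0.0019]
```

send_rows --steps '[{"translation": [0,-0.1,0.05],"delta_rot": [-0.004,0,0],"jaw": 0},{"translation": [0,-0.2,0.1],"delta_rot": [-0.008,0,0],"jaw": 0},{"translation": [0,-0.3,0.15],"delta_rot": [-0.012,0,0],"jaw": 0},{"translation": [0,-0.4,0.2],"delta_rot": [-0.016,0,0],"jaw": 0},{"translation": [0,-0.5,0.25],"delta_rot": [-0.018,0,0],"jaw": 0},{"translation": [0,-0.6,0.3],"delta_rot": [-0.018,0,0],"jaw": 0},{"translation": [0,-0.6,0.3],"delta_rot": [-0.018,0,0],"jaw": 0},{"translation": [0,-0.6,0.3],"delta_rot": [-0.018,0,0],"jaw": 0}]'

```text
time: 9.9
tool_pos: [0.4409, 0.0749, 0.184]
tool_rot: [0.105, 0.609, 0.775, 0.134]
contact_force: [-0.5, -0.1, -2.9]
gripper_width: 0.094
grasp_force: 58.7
```

Run:
```python
from h import *
foot();print(state()["contact_force"]); place(4,13.5,20)
```

```text
foot in stand mm [ 4.5  3.4 14.9] lean 19.6
[-0.48612803 -0.12750902 -2.92220466]
translation cm [-0.33, -0.22, 0.12] rot [-0.0069, -0.0006, 0.0019]
```

send_rows --steps '[{"translation": [0,-0.05,0.03],"delta_rot": [-0.002,0,0],"jaw": 0},{"translation": [0,-0.1,0.06],"delta_rot": [-0.004,0,0],"jaw": 0},{"translation": [0,-0.15,0.09],"delta_rot": [-0.006,0,0],"jaw": 0},{"translation": [0,-0.2,0.12],"delta_rot": [-0.007,0,0],"jaw": 0},{"translation": [0,-0.2,0.14],"delta_rot": [-0.007,0,0],"jaw": 0},{"translation": [0,-0.2,0.16],"delta_rot": [-0.007,0,0],"jaw": 0},{"translation": [0,-0.2,0.16],"delta_rot": [-0.007,0,0],"jaw": 0},{"translation": [0,-0.2,0.16],"delta_rot": [-0.007,0,0],"jaw": 0}]'

```text
time: 10.7
tool_pos: [0.4398, 0.0746, 0.1824]
tool_rot: [0.107, 0.608, 0.775, 0.137]
contact_force: [-1.9, 0.1, 2.0]
gripper_width: 0.097
grasp_force: 59.5
```

Run:
```python
from h import *
foot();s=state();print(s["contact_force"],s["ft_torque"])
```

```text
foot in stand mm [ 4.7  3.4 13.7] lean 20.03
[-1.91321482  0.09960248  1.9747717 ] [-0.05417804  0.6977804   0.07766744]
```

send_rows --steps '[{"translation": [0,0,0],"delta_rot": [0,0,0],"jaw": 1.0},{"translation": [0,0,0],"delta_rot": [0,0,0],"jaw": 1.3},{"translation": [0,0,0],"delta_rot": [0,0,0],"jaw": 1.7},{"translation": [0,0,0],"delta_rot": [0,0,0],"jaw": 2.2},{"translation": [0,0,0],"delta_rot": [0,0,0],"jaw": 2.6},{"translation": [0,0,0],"delta_rot": [0,0,0],"jaw": 3},{"translation": [0,0,0],"delta_rot": [0,0,0],"jaw": 3.2},{"translation": [0,0,0],"delta_rot": [0,0,0],"jaw": 3.2}]'

```text
time: 11.5
tool_pos: [0.4396, 0.0746, 0.1818]
tool_rot: [0.107, 0.608, 0.775, 0.137]
contact_force: [-0.2, -0.2, -0.2]
gripper_width: 0.378
grasp_force: 0.0
```

send_rows --steps '[{"translation": [0,0,-0.3],"delta_rot": [0,0,0],"jaw": 3.2},{"translation": [0,0,-1],"delta_rot": [0,0,0],"jaw": 3.2},{"translation": [0,0,-2],"delta_rot": [0,0,0],"jaw": 3.2},{"translation": [0,0,-4],"delta_rot": [0,0,0],"jaw": 3.2},{"translation": [0,0,-6],"delta_rot": [0,0,0],"jaw": 3.2},{"translation": [0,0,-9],"delta_rot": [0,0,0],"jaw": 3.2},{"translation": [0,0,-12],"delta_rot": [0,0,0],"jaw": 3.2},{"translation": [0,0,-12],"delta_rot": [0,0,0],"jaw": 3.2}]'

```text
time: 12.3
tool_pos: [0.4007, 0.0645, 0.3014]
tool_rot: [0.112, 0.608, 0.774, 0.139]
contact_force: [0.4, -0.1, 0.4]
gripper_width: 0.378
grasp_force: 0.0
```

Run:
```python
from h import *
np.set_printoptions(precision=4,suppress=True)
f=grab_frame("scene"); P=cloud(f); cv2.imwrite("pics/s3.png",cv2.resize(f["pixels"][120:300,260:520],None,fx=2,fy=2))
p=(R.from_euler('z',-YS,degrees=True).apply((P-O).reshape(-1,3))*1000).reshape(P.shape)
c=R.from_euler('y',20,degrees=True).apply((p-[4,0,12]).reshape(-1,3)).reshape(P.shape)
m=(np.abs(c[...,0]-4)<12)&(np.abs(c[...,1])<75)&(c[...,2]>15)&(c[...,2]<205)
Q=p[m];k=Q.mean(0)
n=np.linalg.svd(Q-k,full_matrices=False)[2][2]; n*=np.sign(n[0])
print("lean",np.degrees(np.arctan2(n[2],n[0])),"yaw",np.degrees(np.arctan2(n[1],n[0])),"y",np.percentile(Q[:,1],[.5,99.5]),"front x at z=13", k[0]-(n[1]*(0-k[1])+n[2]*(13-k[2]))/n[0],"ztop",Q[:,2].max())
# bar
m=(p[...,2]>70)&(p[...,1]>115)&(p[...,1]<260)&(p[...,0]>-20)&(p[...,0]<60)
B=p[m]; r=cv2.fitLine(B.astype(np.float32),cv2.DIST_HUBER,0,.01,.01).ravel(); print("bar",r,B.max(0),m.sum())
# push start: stand(22, y+, z)
move(S(22,300,300),orient(YS)); move(S(-40,230,350),orient(YS))
```

```text
lean 20.931043697245165 yaw -0.003156977476009373 y [-66.3953  67.4838] front x at z=13 11.100059735006589 ztop 202.95331071660726
bar [ -0.0051   0.4161   0.9093  23.934  186.5566 193.8353] [ 30.0755 241.0074 292.5381] 761
translation cm [29.69, 11.32, 3.98] rot [0.3557, 0.002, 0.0021]
translation cm [22.69, 7.24, -2.86] rot [0.3557, 0.002, 0.0021]
```

View pics/s3.png

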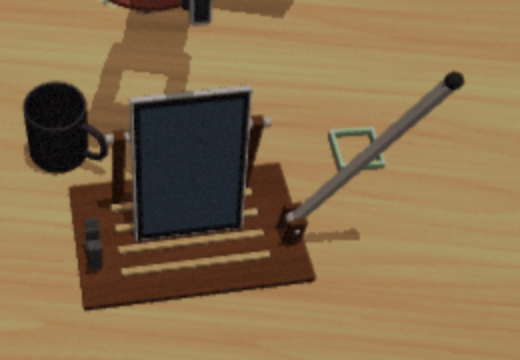

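Crop: the tablet leans on the rail by itself in the middle groove (lower edge ~(190,238)), gripper clear of it; bar still open, from (295,220) to (453,80).

Run:
```python
from h import *
move(S(-60,120,370),orient(YS)); move(S(23,285,370),orient(YS)); P=np.load("scene0.npy"); print("speaker top",P[150,580])
```

```text
translation cm [11.69, 6.03, -5.41] rot [0.3557, 0.002, 0.0021]
translation cm [28.18, 13.85, -2.55] rot [0.3557, 0.002, 0.0021]
speaker top [0.30158986 0.59759888 0.16765725]
```

send_rows --steps '[{"translation": [0,0,-3.5],"delta_rot": [0.05,0,0],"jaw": 0},{"translation": [2,1,-7],"delta_rot": [0.1,0,0],"jaw": 0},{"translation": [5,3,-7],"delta_rot": [0.17,0,0],"jaw": 0},{"translation": [9,4.5,-6.5],"delta_rot": [0.24,0.001,0.001],"jaw": 0},{"translation": [13,6.5,-5.5],"delta_rot": [0.31,0.002,0.002],"jaw": 0},{"translation": [17,8.5,-4.5],"delta_rot": [0.355,0.002,0.002],"jaw": 0},{"translation": [21,10.5,-3.8],"delta_rot": [0.355,0.002,0.002],"jaw": 0},{"translation": [25,12.5,-3],"delta_rot": [0.355,0.002,0.002],"jaw": 0}]'

```text
time: 13.15
tool_pos: [0.4446, 0.3353, 0.3636]
tool_rot: [-0.003, 0.618, 0.786, -0.003]
contact_force: [1.3, -0.6, 0.6]
gripper_width: 0.002
grasp_force: 0.0
```

Run:
```python
from h import *
print(state()["tool_pos"]);move(S(23,285,370),orient(YS)); move(S(23,285,272),orient(YS))
```

```text
[0.4446308  0.33527338 0.3636478 ]
translation cm [2.95, 1.38, -0.64] rot [-0.0085, -0.0013, 0.001]
translation cm [2.94, 1.46, 9.16] rot [-0.0085, -0.0013, 0.001]
```

send_rows --steps '[{"translation": [2,0.8,0],"delta_rot": [-0.004,0,0],"jaw": 0},{"translation": [2.8,1.2,0],"delta_rot": [-0.006,0,0],"jaw": 0},{"translation": [2.8,1.2,2],"delta_rot": [-0.006,0,0],"jaw": 0},{"translation": [2.8,1.2,4.5],"delta_rot": [-0.006,0,0],"jaw": 0},{"translation": [2.8,1.2,7],"delta_rot": [-0.006,0,0],"jaw": 0},{"translation": [2.8,1.2,8.6],"delta_rot": [-0.006,0,0],"jaw": 0},{"translation": [2.8,1.2,9],"delta_rot": [-0.006,0,0],"jaw": 0},{"translation": [2.8,1.2,9],"delta_rot": [-0.006,0,0],"jaw": 0}]'

```text
time: 13.95
tool_pos: [0.4489, 0.3628, 0.2751]
tool_rot: [-0.001, 0.618, 0.786, 0.0]
contact_force: [0.3, -0.6, 0.9]
gripper_width: -0.001
grasp_force: 0.0
```

Run:
```python
from h import *
print(state()["contact_force"]);move(S(23,285,270),orient(YS)); move(S(23,150,270),orient(YS));  move(S(23,100,270),orient(YS))
```

```text
[ 0.3261104  -0.61458136  0.85415133]
translation cm [0.38, 0.32, 0.51] rot [-0.0009, -0.0019, -0.0]
translation cm [-13.12, 0.32, 0.49] rot [-0.0009, -0.0019, -0.0]
translation cm [-18.12, 0.32, 0.48] rot [-0.0009, -0.0019, -0.0]
```

Push slowly (~1.2 cm/row) in two calls.

send_rows --steps '[{"translation": [-1,0.3,0.2],"delta_rot": [0,0,0],"jaw": 0},{"translation": [-2,0.3,0.4],"delta_rot": [0,0,0],"jaw": 0},{"translation": [-3,0.3,0.4],"delta_rot": [0,0,0],"jaw": 0},{"translation": [-4.2,0.3,0.4],"delta_rot": [0,0,0],"jaw": 0},{"translation": [-5.4,0.3,0.4],"delta_rot": [0,0,0],"jaw": 0},{"translation": [-6.6,0.3,0.4],"delta_rot": [0,0,0],"jaw": 0},{"translation": [-7.8,0.3,0.4],"delta_rot": [0,0,0],"jaw": 0},{"translation": [-9,0.3,0.4],"delta_rot": [0,0,0],"jaw": 0}]'

```text
time: 14.75
tool_pos: [0.4734, 0.2754, 0.2713]
tool_rot: [-0.001, 0.618, 0.786, 0.001]
contact_force: [-0.6, -0.3, 0.2]
gripper_width: 0.002
grasp_force: 0.0
```

Run:
```python
from h import *
print(state()["contact_force"]); move(S(23,100,270),orient(YS))
f=grab_frame("scene"); cv2.imwrite("pics/s4.png",f["pixels"][80:300,260:560])
```

```text
[-0.57949032 -0.26712914  0.18176778]
translation cm [-9.05, -0.01, 0.11] rot [0.0, -0.0022, 0.0003]
```

View pics/s4.png

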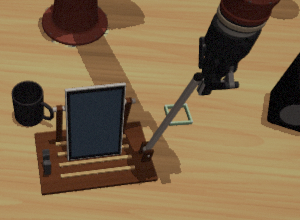

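Crop: the bar's end (~(198,85)) meets the closed fingers; tablet unchanged. Going on.

send_rows --steps '[{"translation": [-1.2,0,0],"delta_rot": [0,0,0],"jaw": 0},{"translation": [-2.4,0,0],"delta_rot": [0,0,0],"jaw": 0},{"translation": [-3.6,0,0],"delta_rot": [0,0,0],"jaw": 0},{"translation": [-4.8,0,0],"delta_rot": [0,0,0],"jaw": 0},{"translation": [-6,0,0],"delta_rot": [0,0,0],"jaw": 0},{"translation": [-7.2,0,0],"delta_rot": [0,0,0],"jaw": 0},{"translation": [-8.4,0,0],"delta_rot": [0,0,0],"jaw": 0},{"translation": [-9.4,0,0],"delta_rot": [0,0,0],"jaw": 0}]'

```text
time: 15.6
tool_pos: [0.4956, 0.1841, 0.2711]
tool_rot: [-0.001, 0.618, 0.786, 0.001]
contact_force: [-1.7, -0.6, 0.2]
gripper_width: -0.005
grasp_force: 0.0
```

Run:
```python
from h import *
print(state()["contact_force"]); move(S(23,100,270),orient(YS))
f=grab_frame("scene"); cv2.imwrite("pics/s5.png",f["pixels"][80:300,260:560])
```

```text
[-1.66690075 -0.58171693  0.16948902]
translation cm [0.35, -0.01, 0.11] rot [0.0001, -0.0022, 0.0001]
```

View pics/s5.png

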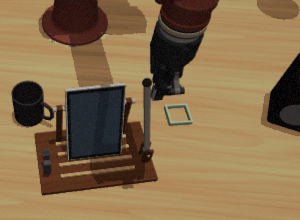

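Crop: the bar stands at (147,82)-(147,155), just past upright and left of the fingers. Back off and let it fall.

send_rows --steps '[{"translation": [0,0,0],"delta_rot": [0,0,0],"jaw": 0},{"translation": [0,0,0],"delta_rot": [0,0,0],"jaw": 0},{"translation": [0,0,0],"delta_rot": [0,0,0],"jaw": 0},{"translation": [0.5,0,-1],"delta_rot": [0,0,0],"jaw": 0},{"translation": [1.5,0,-3],"delta_rot": [0,0,0],"jaw": 0},{"translation": [3,0,-6],"delta_rot": [0,0,0],"jaw": 0},{"translation": [5,0,-8],"delta_rot": [0,0,0],"jaw": 0},{"translation": [7,0,-8],"delta_rot": [0,0,0],"jaw": 0}]'

```text
time: 16.45
tool_pos: [0.4798, 0.2547, 0.3569]
tool_rot: [0.001, 0.618, 0.786, 0.004]
contact_force: [-0.5, 0.5, -0.3]
gripper_width: -0.002
grasp_force: 0.0
```

send_rows --steps '[{"translation": [2,-2,0],"delta_rot": [0,0,0],"jaw": 0},{"translation": [4,-4,0],"delta_rot": [0,0,0],"jaw": 0},{"translation": [4,-4,0],"delta_rot": [0,0,0],"jaw": 0},{"translation": [4,-4,0],"delta_rot": [0,0,0],"jaw": 0},{"translation": [4,-4,0],"delta_rot": [0,0,0],"jaw": 0},{"translation": [4,-4,0],"delta_rot": [0,0,0],"jaw": 0},{"translation": [4,-4,0],"delta_rot": [0,0,0],"jaw": 0},{"translation": [4,-4,0],"delta_rot": [0,0,0],"jaw": 0}]'

```text
time: 17.25
tool_pos: [0.4309, 0.2821, 0.3512]
tool_rot: [-0.001, 0.619, 0.786, 0.001]
contact_force: [-0.3, -0.2, -0.6]
gripper_width: -0.003
grasp_force: 0.0
```

send_rows --steps '[{"translation": [0,0,0],"delta_rot": [0,0,0],"jaw": 0},{"translation": [0,0,0],"delta_rot": [0,0,0],"jaw": 0},{"translation": [0,0,0],"delta_rot": [0,0,0],"jaw": 0},{"translation": [0,0,0],"delta_rot": [0,0,0],"jaw": 0},{"translation": [0,0,0],"delta_rot": [0,0,0],"jaw": 0},{"translation": [0,0,0],"delta_rot": [0,0,0],"jaw": 0},{"translation": [0,0,0],"delta_rot": [0,0,0],"jaw": 0},{"translation": [0,0,0],"delta_rot": [0,0,0],"jaw": 0}]'

```text
time: 18.05
tool_pos: [0.4306, 0.2825, 0.3514]
tool_rot: [-0.001, 0.618, 0.786, 0.001]
contact_force: [-0.0, -0.5, 0.6]
gripper_width: -0.001
grasp_force: 0.0
```

send_rows --steps '[{"translation": [0,0,0],"delta_rot": [0,0,0],"jaw": 0},{"translation": [0,0,0],"delta_rot": [0,0,0],"jaw": 0},{"translation": [0,0,0],"delta_rot": [0,0,0],"jaw": 0},{"translation": [0,0,0],"delta_rot": [0,0,0],"jaw": 0},{"translation": [0,0,0],"delta_rot": [0,0,0],"jaw": 0},{"translation": [0,0,0],"delta_rot": [0,0,0],"jaw": 0},{"translation": [0,0,0],"delta_rot": [0,0,0],"jaw": 0},{"translation": [0,0,0],"delta_rot": [0,0,0],"jaw": 0}]'

```text
time: 18.85
tool_pos: [0.4306, 0.2825, 0.3513]
tool_rot: [-0.001, 0.618, 0.786, 0.001]
contact_force: [-0.0, 0.2, -0.1]
gripper_width: 0.003
grasp_force: 0.0
```

```bash
cat > chk.py <<'E'
from h import *
import sys
np.set_printoptions(precision=3,suppress=True)
f=grab_frame("scene"); P=cloud(f); cv2.imwrite(sys.argv[1],cv2.resize(f["pixels"][120:300,260:520],None,fx=2,fy=2))
p=(R.from_euler('z',-YS,degrees=True).apply((P-O).reshape(-1,3))*1000).reshape(P.shape)
c=R.from_euler('y',20,degrees=True).apply((p-[4,0,12]).reshape(-1,3)).reshape(P.shape)
m=(np.abs(c[...,0]-4)<12)&(np.abs(c[...,1])<75)&(c[...,2]>55)&(c[...,2]<205)
Q=p[m];k=Q.mean(0);n=np.linalg.svd(Q-k,full_matrices=False)[2][2]; n*=np.sign(n[0])
print("lean",np.degrees(np.arctan2(n[2],n[0])),"y",np.percentile(Q[:,1],[.5,99.5]),"front x at z=13", k[0]-(n[1]*(0-k[1])+n[2]*(13-k[2]))/n[0])
m=(np.abs(p[...,0]-22)<9)&(np.abs(p[...,1])<100)&(p[...,2]>30)
B=p[m]; print("bar pts",m.sum(),B.mean(0),"slope z/y",np.polyfit(B[:,1],B[:,2],1) if m.sum()>9 else None)
E
python3 chk.py pics/s6.png
```

```text
lean 21.06675603666434 y [-66.543  67.589] front x at z=13 11.493914048304234
bar pts 513 [23.685 -0.89  50.086] slope z/y [-0.002 50.083]
```

View pics/s6.png

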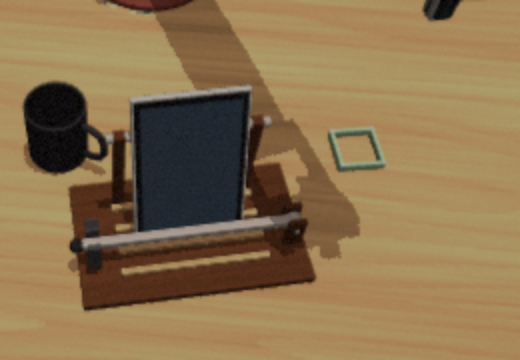

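The bar lies level in the keeper (~(93,243)) in front of the tablet, which leans at 21°. The gripper is clear, so I'm handing in.

```bash
python3 -c "
from plant import *
print(job_done())"
```

```text
the job is handed in; nothing more can be done
None
```

The tablet stands by itself in the middle groove, leaning on the rail at about 21° and centred sideways to within about 1 mm. The retaining bar lies level in its keeper notch, and the job was handed in at about 19 s; no verdict came back.

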